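Change gear: rack the old wheel, poise the new gear over its stud

ROBOT

A 6-joint arm with a two-finger parallel gripper is mounted at the origin on the work surface. World frame = base frame: x ahead of the robot, y to its left, z up, the work surface at z = 0. Lengths are in m, angles in rad, forces in N, time in s.
With the tool pointing down it reaches from about 0.25 to 0.775 m from the base axis. Payload 4 kg.
Tool frame: the origin (TCP) lies midway between the tips of the shut fingers; the grasp point (between the pads) lies 19 mm behind it (robot.hold_point_z is the distance from the TCP to the grasp point, in m); z points along the fingers, y is the line along which they close (so a half turn about z gives the same grasp; the last joint's range is limited). The gripper opens to 94 mm and grips with 3 to 60 N. Pads are 16 mm wide; open, the fingers measure 119 mm over their backs; the gripper's body (75 mm by 177 mm) begins 78 mm behind the grasp point.
Start: joints at [-1.238, 0.087, 1.371, -0, 1.684, -0.103], TCP at [0.232, -0.499, 0.206] pointing down, gripper open.
Joint ranges: [-3.1, 3.1], [-0.76, 2.03], [0.27, 2.55], [-1.08, 4.22], [0.17, 2.65], [-2.57, 2.57]. Speed limits (rad/s): [2.79, 2.79, 3.14, 3.14, 3.14, 3.14].

INTERFACE

Orientations are given as [roll, pitch, yaw] about the fixed x, y, z axes, in that order (R = Rz(yaw) Ry(pitch) Rx(roll)).
In Python, from bench import readout, imaging, robot gives the robot as it stands.
- The arm moves only by the tool carry_out, never from a script. Its argument "motion" is text: rows parted by semicolons, each of 7 numbers parted by spaces: the shift along the tool's x, y, z each as a share of 200 mm, from -1 to 1, then the turn, a rotation vector about the tool's x, y, z each as a share of 120 degrees, from -1 to 1, then the opening, from 0 (shut) to 1 (fully open). A call has 1 to 12 rows; each row shifts and turns the commanded pose from where the row before left it, along the tool's axes as they then stand; what a row does not reach is not made up. A row lasts 1/8 s, in which the tool goes at most 62.5 mm and 10.7 degrees, less where a joint would pass 70% of its speed; a pose out of reach is approached as far as the arm can. A call with a number of a shift or a turn outside -1 to 1 is refused whole. A call with a gripper value outside its range is refused whole. The fingers move at their own pace and stop on an object; the grip force is fixed at half the most. Time passes only in rows, so rows that do not move let the fingers close. It gives the time, the measured TCP pose, the force, the opening and the grip force at its end, in the units of the state.
- readout.get_obs(): the state, without advancing time (a new reading comes with each control period).
- imaging.snapshot(name): name is "side" or "top" or "wrist"; returns a dict with "pixels" (400x640x3 uint8, red, green, blue), "fx", "fy", "cx", "cy" (pixels), "R" (3x3) and "t" (3): a world point X has camera coordinates R X + t. Camera axes: x right, y down, z forward; pixel columns grow to the right and rows downward; lengths in m; the calibration is good to about 2 mm. A picture is of the moment at which its call begins. There is no depth.
- robot.close_job(): hands the job in; it is judged then, once.
The state is a dict: "time": time; "joint_positions": joint angles; "qvel": joint speeds; "joint_torque": joint torques, N m; "tool_pos": TCP position; "ee_rot": TCP orientation; "wrist_force": force on the tool from outside, world axes, zero at the start; "wrist_torque": the same for the moment, N m; "width": finger opening in m; "finger_force": force on a finger pad.
Only numpy, scipy, OpenCV 4.12 (cv2) and the standard library are available. Lean on these libraries where they do the work, as an engineer would, in place of code of your own. Each camera call takes 0.05 s, during which the arm holds its last target. There are 200 camera calls.

TASK

We are changing a gear on the lathe. Lift the old flat gear wheel out of the leaning cradle and stand it on edge in one of the two empty slots of the wooden rack; only then pick up the larger of the two hubbed gears, carry it up and over the countershaft without bumping it, and bring it to a stop level above the upright stud, bore in line with the stud and about 1 cm clear of its tip, never touching it. Finish there, still holding the gear in the gripper, and leave the other gears, the bottle and the chuck key where they are.

Things in the scene. Friction and masses are not known exactly. Their poses are not given: they have to be found in the camera images.
- old_wheel: Old change wheel: flat dark steel gear, 90 mm over the teeth, 10 mm thick, 0.3 to 0.5 kg. Origin at its centre; own x is its axle (normal to its faces). At the start it leans in the cradle 25 degrees from upright, top towards the cradle's -x (the robot). Its upper 30 mm is free on both faces: pinch it there across its thickness, fingers coming down along its sloping plane.
- cradle: Fixed wooden cradle, base 100 x 110 mm, 10 mm thick, total height about 70 mm, on the bench. Origin under its base (the base's centre lies 5 mm along its +x). The wheel leans back towards its own -x, its axle lies in its x-z plane, and it rests with its edge on two blocks 56 mm apart along y.
- rack: Fixed wooden rack 190 x 110 mm. Origin: centre of its underside, x along its length. Two rails along x, 25 mm high, 56 mm apart, carry a wheel's rim, so it cannot roll. Blades up to 72 mm high form slots 17 mm wide at x = -55, 0, +55 mm; the last holds the stored wheel, two are empty. A standing wheel's axle lies along the rack's x; a 90 mm wheel then stands 105 mm high.
- rack_slot0 (a point): Where the centre of the old wheel sits when it stands in the end slot, at -55 mm along the rack's x and 60 mm above the bench. Empty. Axes as the rack's.
- rack_slot1 (a point): The same for the middle slot, at x = 0 of the rack. Empty.
- stored_wheel: Bystander: flat steel gear wheel, 80 mm over the teeth, 10 mm thick, standing loose in the rack's slot at +55 mm, 94 mm high. Origin at its centre, x its axle.
- hub_gear: The gear to fit, the larger of the two hubbed gears, standing on the bench, hub up: toothed flange 60 mm across and 16 mm high, above it a plain round hub 36 mm across reaching to 48 mm height; 24 mm bore right through; 0.2 to 0.4 kg. Origin at the centre of its underside, z along the bore, up. Grip it by the hub, from above.
- small_gear: Bystander: the smaller hubbed gear: flange 44 mm across and 14 mm high, hub 25 mm across, 40 mm high in all, 14 mm bore. Origin at the centre of its underside. The two hubbed gears change places from start to start.
- countershaft: Fixed countershaft along its own x, between the gears and the stud, 360 mm long, on two grey bearing pillars 260 mm apart, with a three-step aluminium pulley in the middle. Origin on the bench under its middle. Shaft axis 125 mm above the bench; pillar heads reach 151 mm, the largest pulley step (104 mm across) 177 mm. Not to be bumped.
- stud_stand: Fixed grey cast stand, base 120 x 100 mm and 30 mm high, a tapered boss (64 mm across at the foot) to 55 mm, and from it an upright steel stud 16 mm in diameter whose tip is 110 mm above the bench. Origin at the centre of its underside, under the stud's axis.
- stud_top (a point): Centre of the stud's tip, 110 mm above the bench; z is up along the stud.
- oil_bottle: Bystander: grey plastic oil bottle, 52 mm across, 110 mm high, standing. Origin at the centre of its underside.
- chuck_key: Bystander: T-shaped steel chuck key lying on the bench, 110 mm long with a 100 mm cross bar, 16 mm high. Origin under its shank; the shank runs along x, the cross bar along y at x = -40 mm.
There are look-alikes about, which are no part of the job. What is shaped like the hub_gear but orange or yellow is not meant.

How it is judged:
On the way:
1. the old wheel stands on edge in an empty slot of the rack, let go, while the larger hubbed gear is still where it was (((distance between old_wheel and rack_slot0 below 0.012 m and angle between the x axis of old_wheel and the x axis of rack, either way round below 0.22 rad) or (distance between old_wheel and rack_slot1 below 0.012 m and angle between the x axis of old_wheel and the x axis of rack, either way round below 0.22 rad)) and contact force between old_wheel and the fingers below 0.1 N and linear speed of old_wheel below 0.02 m/s and distance of hub_gear from where it was at the start of the episode below 0.02 m), for 0.3 s.
At the end, for the whole second after the job is handed in: Old wheel released, standing in an empty slot (centre within 12 mm of its seat, axle within 0.22 rad of the rack's x). Larger hubbed gear held still by the fingers, within 5 mm of the stud's axis, underside 3 to 20 mm above its tip, level within 0.1 rad, not touching the stand (((distance between old_wheel and rack_slot0 below 0.012 m and angle between the x axis of old_wheel and the x axis of rack, either way round below 0.22 rad) or (distance between old_wheel and rack_slot1 below 0.012 m and angle between the x axis of old_wheel and the x axis of rack, either way round below 0.22 rad)) and contact force between old_wheel and the fingers below 0.1 N and linear speed of each of old_wheel, hub_gear below 0.02 m/s and horizontal distance between hub_gear and stud_top below 0.005 m and z of hub_gear in the frame of stud_top between 0.003 and 0.02 m and angle between hub_gear's own z axis and vertical below 0.1 rad and contact force between hub_gear and the fingers above 1 N and contact force between hub_gear and stud_stand below 0.1 N); the arm keeps its last pose, push and grip.
It fails at once if the countershaft is bumped (over 3 N) (contact force between countershaft and anything else above 3 N).
It fails at once if the gear touches the stud or its stand (contact force between hub_gear and stud_stand above 0.5 N).
It fails at once if the stored wheel, smaller hubbed gear, oil bottle or chuck key is displaced by more than 20 mm (distance of any of stored_wheel, small_gear, oil_bottle, chuck_key from where it was at the start of the episode above 0.02 m).
It also fails if it takes over 64 s, if anything falls off the work surface, if the arm or the gripper's body presses on something with over 40 N, if the wrist force passes 120 N, or if a joint passes its speed limit or range.

## Working session

There is one attempt and no reset: what is moved stays moved. The work goes in short steps, Python scripts to look and compute and a tool call to move; the robot and the scene stay as the last step left them, time stands still between calls to the robot, and variables do not carry over. Pictures are saved under pics/ and viewed, at most 10 in all, crops included, and the job is handed in when it is done.

Besides the shell and the picture viewer there is one more tool, called after ">>>" by a JSON object that holds its "api" and its "payload", one argument or row to a line. carry_out: Moves the arm, as the interface text tells. Its arguments: {"type":"object","properties":{"motion":{"type":"string"}},"required":["motion"]}

```bash
ls; mkdir -p pics
python3 - <<'E'
from bench import readout, imaging, robot
import cv2,numpy as np
o=readout.get_obs();print(o)
print(robot.hold_point_z)
for n in ["side","top"]:
    s=imaging.snapshot(n);cv2.imwrite(f"pics/{n}0.png",cv2.cvtColor(s["pixels"],cv2.COLOR_RGB2BGR));print(n,s["fx"],s["cx"],s["cy"],(-s["R"].T@s["t"]).round(3),s["R"].round(3).tolist())
    np.savez(f"{n}0.npz",**s)
E
```

```text
pics
{'time': 0.0, 'joint_positions': array([-1.23810504e+00,  8.79402901e-02,  1.37222590e+00, -2.71501287e-05,
        1.68358713e+00, -1.03054950e-01]), 'qvel': array([-0.0010537 , -0.0018067 , -0.0007376 , -0.00154623,  0.00110027,
       -0.00016762]), 'joint_torque': array([-2.53974504e-04, -3.40187895e+01, -3.02429903e+01,  7.19114835e-02,
        3.30451818e-02, -1.67398503e-04]), 'tool_pos': array([ 0.23198055, -0.49808878,  0.2043266 ]), 'ee_rot': array([-3.13944067e+00, -1.95432456e-04,  4.35742997e-01]), 'wrist_force': array([-0.04990179, -0.4126958 , -0.34620905]), 'wrist_torque': array([ 0.03438881,  0.00147984, -0.06093138]), 'finger_force': 0.0, 'width': 0.09410905379999486}
0.0188
side 481.0448734098203 313.71738690814834 201.8604963192194 [ 0.436 -1.019  0.735] [[0.986, -0.169, -0.011], [-0.098, -0.516, -0.851], [0.138, 0.84, -0.525]]
top 432.5451966786091 320.1110504749977 200.31673381155358 [0.454 0.007 1.098] [[-0.025, -1.0, -0.012], [-0.988, 0.027, -0.152], [0.152, 0.008, -0.988]]
```

View pics/top0.png

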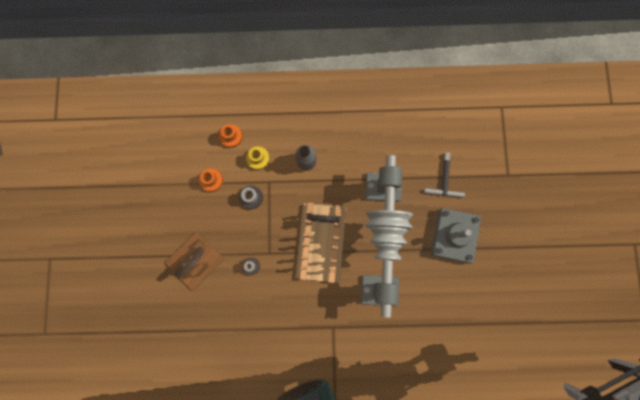

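View pics/side0.png

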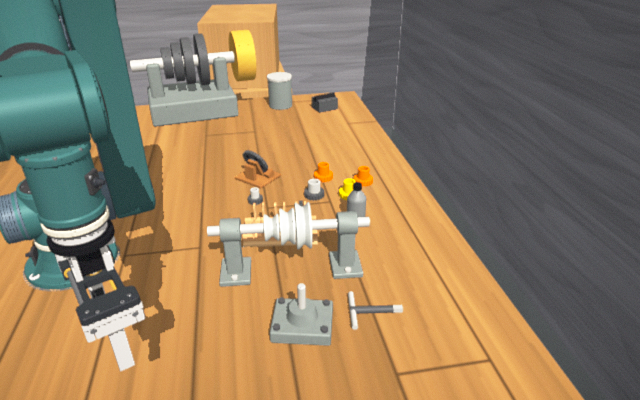

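The top view (up = +x, left = +y) shows the cradle near (192,262), large dark gear (250,197), small gear (251,266), rack (321,242) with the stored wheel at its top end (322,218), countershaft along (389,235), stud (458,232), key (445,180) and bottle (305,157). The side view shows the same items, with the stud tip near (301,287). I'll zoom in next.

Run:
```python
import cv2
a=cv2.imread("pics/top0.png");b=cv2.imread("pics/side0.png")
cv2.imwrite("pics/tc.png",cv2.resize(a[175:295,155:355],None,fx=4,fy=4,interpolation=cv2.INTER_CUBIC))
cv2.imwrite("pics/sc.png",cv2.resize(b[140:260,215:375],None,fx=5,fy=5,interpolation=cv2.INTER_CUBIC))
```

```text
(no output)
```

View pics/tc.png

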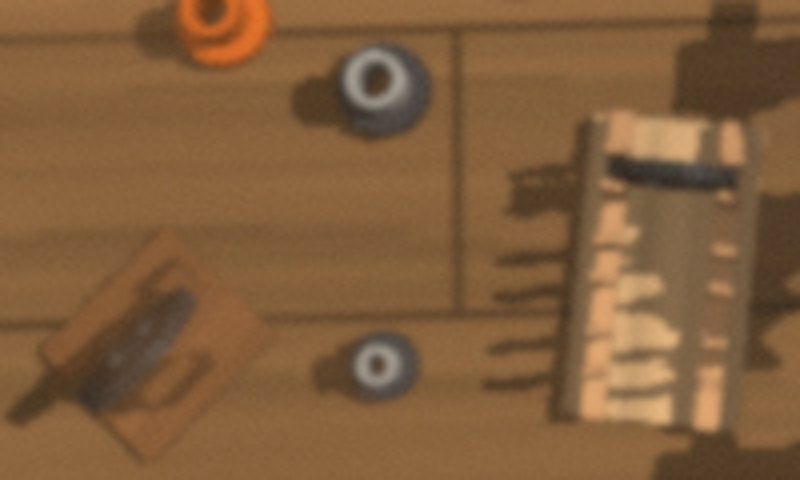

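View pics/sc.png

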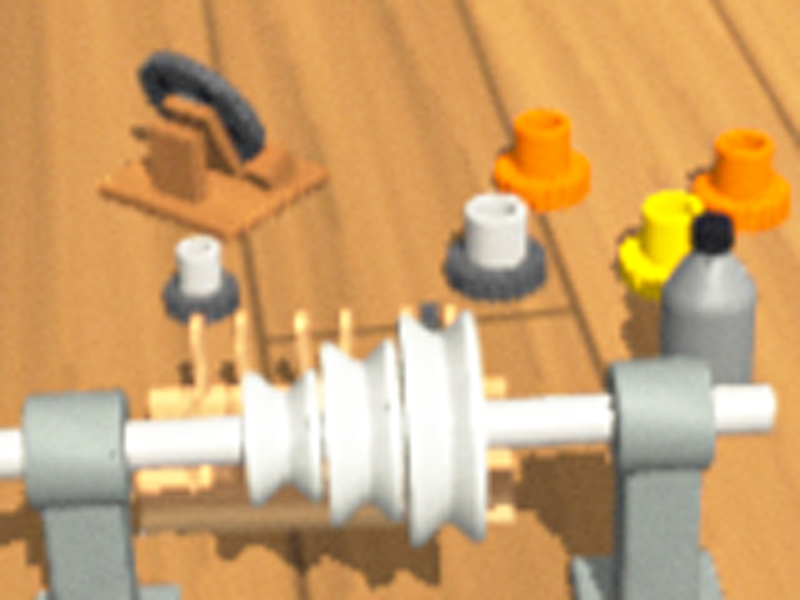

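The crops (top px = 155+X/4, 175+Y/4; side px = 215+X/5, 140+Y/5) show three things:
- Cradle base corners in the top crop at (40,350), (165,230), (270,330) and (148,462), with the wheel running along the (90,395)-(185,300) diagonal.
- Rack corners at (608,112), (745,120), (720,430) and (580,418), with the stored wheel at the top.
- Large gear's hub ring at (376,80).

```bash
cat > h.py <<'E'
import numpy as np,cv2
def load(n): return dict(np.load(n))
def ray(s,u,v):
    d=s["R"].T@np.array([(u-s["cx"])/s["fx"],(v-s["cy"])/s["fy"],1]); return -s["R"].T@s["t"],d/np.linalg.norm(d)
def onz(s,u,v,z):
    c,d=ray(s,u,v); return c+d*(z-c[2])/d[2]
def proj(s,X):
    p=np.asarray(X)@s["R"].T+s["t"]; return np.c_[s["fx"]*p[:,0]/p[:,2]+s["cx"],s["fy"]*p[:,1]/p[:,2]+s["cy"]]
def tri(a,b):
    A=sum((np.eye(3)-np.outer(d,d)) for _,d in(a,b)); r=sum((np.eye(3)-np.outer(d,d))@c for c,d in(a,b)); return np.linalg.solve(A,r)
E
python3 - <<'E'
from h import *
T=load("top0.npz");S=load("side0.npz")
tc=lambda X,Y,z:onz(T,155+X/4-.375,175+Y/4-.375,z)
sc=lambda X,Y,z:onz(S,215+X/5-.4,140+Y/5-.4,z)
P=lambda *a:print(*[x.round(4) if isinstance(x,np.ndarray) else x for x in a])
c=[tc(*p,.01) for p in[(40,350),(165,230),(270,330),(148,462)]]
P("cradle",*c,np.mean(c,0)); 
for i in range(4):
    d=c[(i+1)%4]-c[i];P(np.linalg.norm(d),np.degrees(np.arctan2(d[1],d[0])))
P("cradle side",sc(100,185,.01),sc(235,236,.01),sc(328,172,.01))
r=[tc(*p,.025) for p in[(608,112),(745,120),(722,430),(580,418)]]
P("rack",*r,np.mean(r,0))
for i in range(4):
    d=r[(i+1)%4]-r[i];P(np.linalg.norm(d),np.degrees(np.arctan2(d[1],d[0])))
P("hub top",tc(376,80,.048),sc(496,206,.048)); P("small top",tc(378,366,.04),sc(200,245,.04))
P("stud",onz(S,301,285,.11))
# zooms for stud
a=cv2.imread("pics/top0.png")
cv2.imwrite("pics/st.png",cv2.resize(a[140:320,345:485],None,fx=4,fy=4,interpolation=cv2.INTER_CUBIC)[:600])
# wheel hypotheses: cradle yaw from edges; overlays
b=cv2.imread("pics/side0.png");k=5
o1=cv2.resize(b[140:260,215:375],None,fx=k,fy=k,interpolation=cv2.INTER_CUBIC)
# cradle y ~ image diag dir
yawy=np.arctan2(*(c[1]-c[0])[[1,0]])
for sgn,col in((1,(0,255,0)),(-1,(0,0,255))):
    y=np.array([np.cos(yawy),np.sin(yawy),0]);x=np.cross(y,[0,0,1])*sgn
    up=np.cos(np.radians(25))*np.array([0,0,1])-np.sin(np.radians(25))*x
    cen=np.mean(c,0)*[1,1,0]-0.005*x+[0,0,.062]
    th=np.linspace(0,6.3,60)[:,None]
    q=proj(S,cen+.045*(np.cos(th)*y+np.sin(th)*up))
    q=((q-[215,140]+.4)*k).astype(int);cv2.polylines(o1,[q],True,col,1);P(sgn,"x dir",x)
cv2.imwrite("pics/ov.png",o1[:350,:450])
E
```

```text
cradle [0.4756 0.409  0.01  ] [0.5487 0.332  0.01  ] [0.4844 0.265  0.01  ] [0.4053 0.3399 0.01  ] [0.4785 0.3365 0.01  ]
0.10614551926765836 -46.50999563835652
0.09289280471302022 -133.82934161040208
0.10894132089381134 136.55459473998968
0.09863007143586634 44.48023344942186
cradle side [0.4076 0.336  0.01  ] [0.4863 0.2553 0.01  ] [0.5507 0.3259 0.01  ]
rack [0.6142 0.0502 0.025 ] [ 0.6068 -0.0355  0.025 ] [ 0.4164 -0.0152  0.025 ] [0.4258 0.0712 0.025 ] [0.5158 0.0177 0.025 ]
0.0859841899320276 -94.9266428383602
0.19142238973495257 173.9373815534711
0.08693423468848599 83.82185051550346
0.18954490631127957 -6.354854862849805
hub top [0.6345 0.1919 0.048 ] [0.6368 0.195  0.048 ]
small top [0.4602 0.1921 0.04  ] [0.4635 0.1959 0.04  ]
stud [ 0.5245 -0.3171  0.11  ]
1 x dir [-0.7255 -0.6882  0.    ]
-1 x dir [ 0.7255  0.6882 -0.    ]
```

View pics/ov.png

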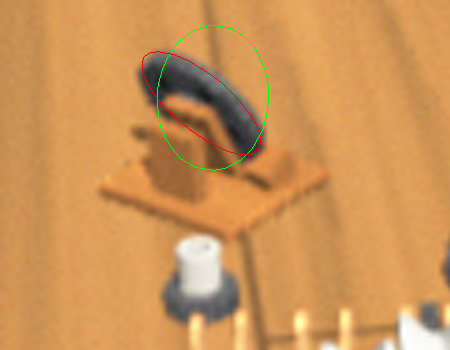

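View pics/st.png

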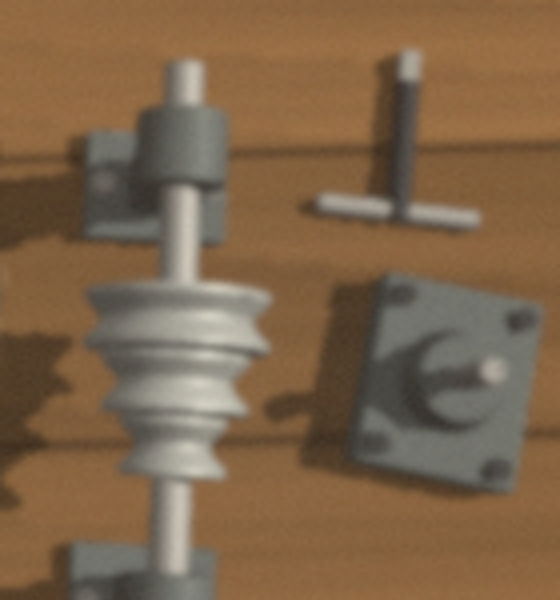

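The red outline (cradle x = world (+0.73,+0.69), top leaning towards the robot) matches the dark wheel, with its rim at (145,60)-(255,155) in the crop. The other crop shows the stud tip at (491,368), i.e. top px (467.4,231.6), and the countershaft along x≈180. Next I need the wrist camera's mounting and a move helper.

```bash
cat >> h.py <<'E'
from scipy.spatial.transform import Rotation as Ro
def RT(o): return Ro.from_euler('xyz',o["ee_rot"]).as_matrix(),np.array(o["tool_pos"])
def down(yaw): return Ro.from_euler('xyz',[np.pi,0,yaw]).as_matrix()
def plan(Rt,pt):
    "turn first (about TCP), then shift in the new tool axes; also shift in the present axes"
    from bench import readout
    R,p=RT(readout.get_obs()); w=Ro.from_matrix(R.T@Rt).as_rotvec()/np.radians(120)
    print("turn",w.round(3),"rows",np.abs(w).max()/.085,"| shift after",(Rt.T@(pt-p)/.2).round(3),"before",(R.T@(pt-p)/.2).round(3),"rows",np.linalg.norm(pt-p)/.058)
E
python3 - <<'E'
from h import *
from bench import readout,imaging
T=load("top0.npz");S=load("side0.npz")
o=readout.get_obs();R,p=RT(o);s=imaging.snapshot("wrist")
c=-s["R"].T@s["t"];print("cam in tool",R.T@(c-p),"\naxes",(R.T@s["R"].T).round(3),s["fx"])
print("stud top",onz(T,467.4,231.6,.11),"tri",tri(ray(T,467.4,231.6),ray(S,301,286)))
plan(down(2.33),np.array([.45,.2,.33]))
E
```

```text
cam in tool [ 0.07527907 -0.0002281  -0.17912236] 
axes [[ 0.    -0.966 -0.259]
 [ 1.     0.    -0.001]
 [ 0.001 -0.259  0.966]] 324.6928506451259
stud top [ 0.52492202 -0.317734    0.11      ] tri [ 0.52467527 -0.31820841  0.10847673]
turn [-0.    -0.001 -0.904] rows 10.640079031201127 | shift after [ 1.782  3.194 -0.627] before [ 2.462 -2.706 -0.622] rows 12.795125149860732
```

>>> {"api": "carry_out", "payload": {
  "motion": "0 0 -0.3 0 0 0 1;0 0 -0.3 0 0 0 1;0.19 -0.21 0 0 0 0 1;0.19 -0.21 0 0 0 0 1;0.19 -0.21 0 0 0 0 1;0.19 -0.21 0 0 0 0 1;0.19 -0.21 0 0 0 0 1;0.19 -0.21 0 0 0 0 1;0.19 -0.21 0 0 0 0 1;0.19 -0.21 0 0 0 0 1;0.19 -0.21 0 0 0 0 1;0.19 -0.21 0 0 0 0 1"
}}

```text
time: 1.65
tool_pos: [0.3994, 0.0444, 0.3253]
ee_rot: [3.141, -0.0, 0.436]
wrist_force: [0.2, -0.9, -1.3]
width: 0.0945
finger_force: 0.0
```

>>> {"api": "carry_out", "payload": {
  "motion": "0.19 -0.21 0 0 0 -0.08 1;0 0 0 0 0 -0.08 1;0 0 0 0 0 -0.08 1;0 0 0 0 0 -0.08 1;0 0 0 0 0 -0.08 1;0 0 0 0 0 -0.08 1;0 0 0 0 0 -0.08 1;0 0 0 0 0 -0.08 1;0 0 0.2 0 0 -0.08 0.5;0 0 0.2 0 0 -0.08 0.5;0 0 0 0 0 -0.08 0.5;0 0 0 0 0 0 0.5"
}}

```text
time: 3.15
tool_pos: [0.4157, 0.0966, 0.2447]
ee_rot: [-3.14, -0.001, 2.277]
wrist_force: [-0.5, -0.9, 0.2]
width: 0.0574
finger_force: 0.0
```

Run:
```python
from h import *
from bench import readout,imaging
s=imaging.snapshot("wrist");np.savez("w1.npz",**s);o=readout.get_obs();print(o["tool_pos"],o["ee_rot"],o["joint_positions"].round(2))
T=load("top0.npz")
cv2.imwrite("pics/w1.png",s["pixels"][:,:,::-1])
```

```text
[0.41610098 0.09666223 0.24553553] [3.14151770e+00 1.49546582e-04 2.27600699e+00] [ 0.1  -0.19  1.56 -0.    1.78 -0.61]
```

View pics/w1.png

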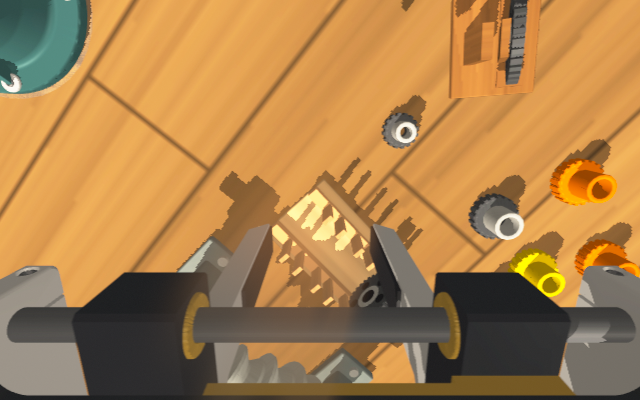

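The wrist view is sharp: image up is tool +x and right is tool +y. The cradle is at the top edge (495,50), the wheel edge-on at x≈517, the small gear (402,130), the large gear (500,220) and the rack at (330,230). I'll move so the camera looks straight at the cradle.

Run:
```python
from h import *
plan(down(2.36),np.array([.543,.26,.245]))
```

```text
turn [ 0.    0.   -0.04] rows 0.47180828333667707 | shift after [0.125 1.027 0.003] before [0.211 1.013 0.003] rows 3.5662106566695613
```

>>> {"api": "carry_out", "payload": {
  "motion": "0 0 0 0 0 -0.04 0.5;0.03 0.26 0 0 0 0 0.5;0.03 0.26 0 0 0 0 0.5;0.03 0.26 0 0 0 0 0.5;0.03 0.25 0 0 0 0 0.5;0 0 0 0 0 0 0.5;0 0 0 0 0 0 0.5"
}}

```text
time: 4.08
tool_pos: [0.5437, 0.2598, 0.2458]
ee_rot: [-3.141, 0.0, 2.361]
wrist_force: [-0.3, 1.0, 0.5]
width: 0.0471
finger_force: 0.0
```

Run:
```python
from h import *
from bench import readout,imaging
s=imaging.snapshot("wrist");np.savez("w2.npz",**s);o=readout.get_obs();print(o["tool_pos"],o["ee_rot"])
a=s["pixels"][:,:,::-1]
q=proj(s,np.array([[.478,.336,.01],[.47,.33,.06]]));print(q)
u,v=q.mean(0).astype(int);v0=max(v-75,0);u0=max(u-80,0);print(u0,v0)
w1=load("w1.npz")["pixels"][:,:,::-1]
big=lambda x,k:cv2.resize(x,None,fx=k,fy=k,interpolation=cv2.INTER_CUBIC)
A=big(a[v0:v0+150,u0:u0+150],4);
B=big(w1[170:310,260:310+10],1)
cv2.imwrite("pics/w2.png",A)
```

```text
[0.54350557 0.25942242 0.24637143] [3.14092629e+00 8.07343562e-04 2.36110930e+00]
[[327.22739065  86.47785674]
 [318.81767478  82.04689848]]
243 9
```

View pics/w2.png

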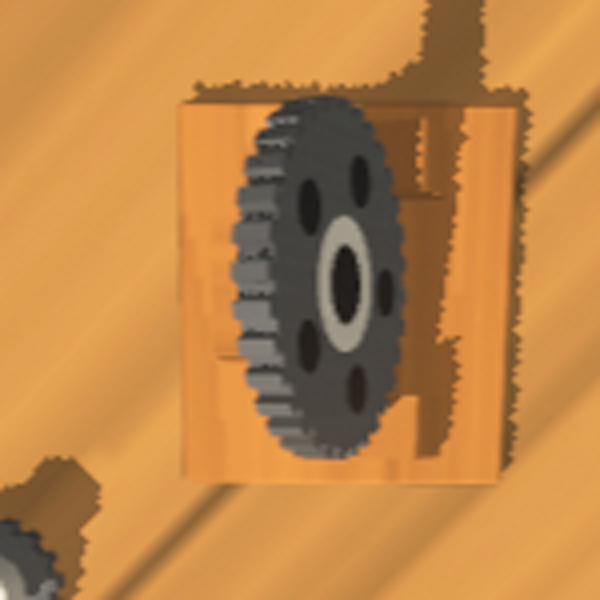

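The wheel's front face is visible: bore at crop (345,284), face extremes at left 272, right 405, top (325,97) and bottom (335,458). Base corners are at (182,102), (518,106), (500,484) and (186,480), where px = 243+X/4, 9+Y/4. It leans to -tool y, as expected.

```bash
cat > m.py <<'E'
from h import *
from scipy.optimize import least_squares
s=load("w2.npz")
px=lambda X,Y:np.array([243+X/4-.375,9+Y/4-.375])
c=[onz(s,*px(*p),.01) for p in[(182,102),(518,106),(500,484),(186,480)]]
print(np.array(c).round(4).tolist(),np.mean(c,0).round(4))
for i in range(4):
    d=c[(i+1)%4]-c[i];print(np.linalg.norm(d).round(4),np.degrees(np.arctan2(d[1],d[0])).round(2))
def frame(yaw):
    x=np.array([np.cos(yaw),np.sin(yaw),0]);y=np.array([-x[1],x[0],0]);a=np.radians(25)
    up=np.cos(a)*np.array([0,0,1])-np.sin(a)*x;n=np.cos(a)*x+np.sin(a)*np.array([0,0,1]);return x,y,up,n
def fit(yaw):
    x,y,up,n=frame(yaw)
    # bore, up-most, down-most, +-y-most on front face; only the coordinate across the rim is used
    def f(C):
        q=proj(s,np.array([C,C+.045*up,C-.045*up,C+.045*y,C-.045*y]))
        b=px(345,284);top=px(0,97);bot=px(0,458)
        ys=sorted(q[3:,1])
        return [q[0,0]-b[0],q[0,1]-b[1],q[1,0]-px(273,0)[0],q[2,0]-px(404,0)[0],ys[0]-top[1],ys[1]-bot[1]]
    r=least_squares(f,[.478,.336,.06]);print("face C",r.x.round(4),"res",r.fun.round(2));return r.x-.005*n
for yd in (44,45,46): print(yd,fit(np.radians(yd)).round(4))
E
python3 m.py
```

```text
[[0.4043, 0.3442, 0.01], [0.4741, 0.4133, 0.01], [0.5505, 0.336, 0.01], [0.4803, 0.2668, 0.01]] [0.4773 0.3401 0.01  ]
0.0982 44.68
0.1086 -45.35
0.0985 -135.41
0.1085 134.47
face C [0.4759 0.3396 0.06  ] res [ 0.29 -0.09 -0.85  0.75  0.35 -0.28]
44 [0.4727 0.3364 0.0579]
face C [0.4759 0.3396 0.0599] res [ 0.29 -0.09 -0.85  0.75  0.35 -0.28]
45 [0.4727 0.3364 0.0578]
face C [0.4759 0.3396 0.0599] res [ 0.28 -0.09 -0.85  0.76  0.35 -0.29]
46 [0.4728 0.3363 0.0578]
```

```bash
cat > w.py <<'E'
from m import frame
from h import *
x,y,up,n=frame(np.radians(44.8)); C=np.array([.4727,.3364,.058])
Rw=np.c_[np.cross(n,-up),n,-up]
E
python3 - <<'E' | tail -3
from w import *
plan(Rw,C+.13*up); print((C+.13*up).round(4),(C+.017*up).round(4),Ro.from_matrix(Rw).as_euler('xyz'))
E
```

```text
46 [0.4728 0.3363 0.0578]
turn [-0.208 -0.     0.004] rows 2.4472035709667344 | shift after [ 0.523 -0.38   0.212] before [ 0.525 -0.251  0.352] rows 2.3447931949990575
[0.4337 0.2977 0.1758] [0.4676 0.3313 0.0734] [2.70526034 0.         2.35270383]
```

>>> {"api": "carry_out", "payload": {
  "motion": "0 0 0 -0.0693 0 0 0.4;0 0 0 -0.0693 0 0 0.4;0 0 0 -0.0693 0 0.004 0.4;0.175 -0.127 0 0 0 0 0.4;0.175 -0.127 0 0 0 0 0.4;0.173 -0.126 0.1 0 0 0 0.4;0 0 0.112 0 0 0 0.4;0 0 0 0 0 0 0.4;0 0 0 0 0 0 0.4"
}}

```text
time: 5.25
tool_pos: [0.4341, 0.2978, 0.1771]
ee_rot: [2.704, -0.002, 2.353]
wrist_force: [0.0, -0.5, -0.8]
width: 0.0377
finger_force: 0.0
```

```bash
python3 - <<'E' | tail -4
from w import *
from bench import readout,imaging
plan(Rw,C+.017*up);o=readout.get_obs();print(o["joint_positions"].round(2),o["width"])
s=imaging.snapshot("wrist");np.savez("w3.npz",**s)
print(proj(s,np.array([C+.045*up+.005*n,C+.045*up-.005*n])))
cv2.imwrite("pics/w3.png",s["pixels"][:,:,::-1])
E
```

```text
turn [ 0.001 -0.001 -0.   ] rows 0.011132069054492079 | shift after [ 0.001 -0.004  0.57 ] before [-0.    -0.005  0.57 ] rows 1.9652388030000174
[ 0.38 -0.28  1.83  0.18  1.19 -0.43] 0.037715331404782775
[[325.37017569 199.53872114]
 [313.58004017 199.54980609]]
```

View pics/w3.png

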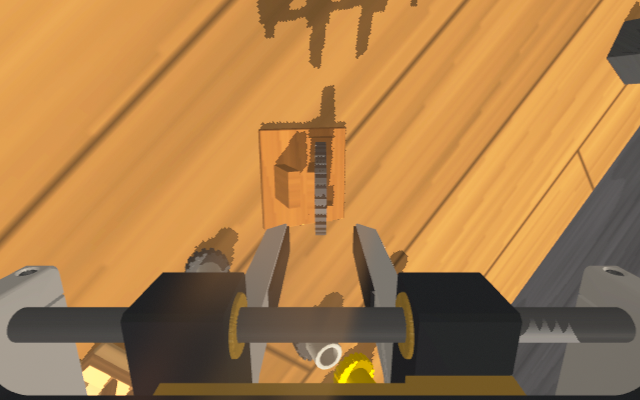

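The wheel is seen exactly edge-on (x 315–326, y 139–235), centred between the fingers (mid x≈320), so I can descend along its plane.

>>> {"api": "carry_out", "payload": {
  "motion": "0 0 0.19 0 0 0 0.4;0 0 0.19 0 0 0 0.4;0 -0.004 0.12 0 0 0 0.4;0 0 0.07 0 0 0 0.4;0 0 0 0 0 0 0.4;0 0 0 0 0 0 0;0 0 0 0 0 0 0;0 0 0 0 0 0 0;0 0 0 0 0 0 0;0 0 0 0 0 0 0"
}}

```text
time: 6.55
tool_pos: [0.4676, 0.3324, 0.0727]
ee_rot: [2.704, -0.002, 2.355]
wrist_force: [0.7, -0.2, 2.8]
width: 0.0099
finger_force: 30.0
```

>>> {"api": "carry_out", "payload": {
  "motion": "0 0 -0.1 0 0 0 0;0 0 -0.2 0 0 0 0;0 0 -0.2 0 0 0 0;0 0 -0.2 0 0 0 0;0 0 -0.2 0 0 0 0;0 0 0 0.0693 0 0 0;0 0 0 0.0693 0 0 0;0 0 0 0.0693 0 0 0;0 0 0 0 0 0 0"
}}

```text
time: 7.68
tool_pos: [0.4137, 0.2787, 0.2309]
ee_rot: [-3.135, -0.005, 2.356]
wrist_force: [-0.4, -0.3, -4.7]
width: 0.0097
finger_force: 30.0
```

Run:
```python
from h import *
from bench import readout
o=readout.get_obs();print(o["tool_pos"],o["ee_rot"],o["width"],o["wrist_force"])
# hover so that the camera looks at the rack's -x end
plan(down(np.radians(83.8)),np.array([.461,.024-.09,.26]))
```

```text
[0.41367484 0.27869595 0.23093942] [-3.1348079  -0.00512173  2.35606699] 0.009673844751638683 [-0.38701926 -0.32497276 -4.7092426 ]
turn [-0.004 -0.001  0.427] rows 5.018958164111813 | shift after [-1.688  0.421 -0.145] before [-1.385 -1.052 -0.145] rows 6.01967364794557
```

>>> {"api": "carry_out", "payload": {
  "motion": "0 0 -0.145 0 0 0.0854 0;0 0 0 0 0 0.0854 0;0 0 0 0 0 0.0854 0;0 0 0 0 0 0.0854 0;0 0 0 0 0 0.0854 0;-0.243 0.07 0 0 0 0 0;-0.243 0.07 0 0 0 0 0;-0.243 0.07 0 0 0 0 0;-0.243 0.07 0 0 0 0 0;-0.243 0.07 0 0 0 0 0;-0.243 0.07 0 0 0 0 0;0 0 0 0 0 0 0"
}}

```text
time: 9.18
tool_pos: [0.4637, -0.0243, 0.2621]
ee_rot: [-3.139, -0.001, 1.454]
wrist_force: [-0.6, 0.4, -3.4]
width: 0.01
finger_force: 30.0
```

Run:
```python
from h import *
from bench import readout,imaging
s=imaging.snapshot("wrist");np.savez("w4.npz",**s);o=readout.get_obs();print(o["tool_pos"],o["ee_rot"])
a=s["pixels"][:,:,::-1]
q=proj(s,np.array([[.42,.028,.025],[.61,.0074,.025]]));print(q)
u0=max(int(min(q[:,0]))-40,0);v0=120;print(u0)
cv2.imwrite("pics/w4.png",cv2.resize(a[v0:v0+150,u0:u0+265],None,fx=3,fy=3,interpolation=cv2.INTER_CUBIC))
```

```text
[ 0.46358659 -0.02236881  0.2622841 ] [-3.13879916e+00 -2.62911896e-03  1.45673586e+00]
[[282.40237471 131.42463999]
 [434.11961719 130.13503101]]
242
```

View pics/w4.png

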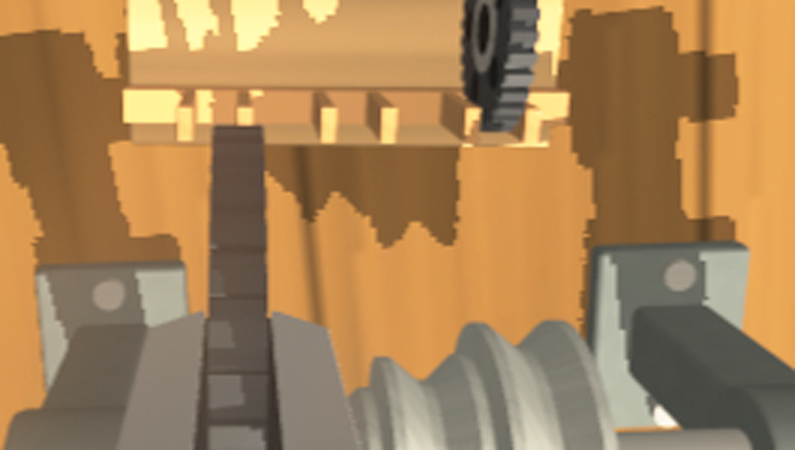

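The third look at the rack (px = 242+X/3, 120+Y/3) shows:
- Rail top from (122,90) to (570,92).
- Blade tops (z=72 mm) bounding the slots at X 193–238 (empty), 336–380 (empty) and 478–525 (stored wheel), Y≈108–140.
- The held wheel edge-on at X 213–265.

Run:
```python
from h import *
s=load("w4.npz");P=lambda X,Y,z:onz(s,242+X/3-.33,120+Y/3-.33,z)
e=[P(122,90,.025),P(570,92,.025),P(122,122,.025),P(568,122,.025)]
for i in(0,2):
    d=e[i+1]-e[i];print(e[i].round(4),e[i+1].round(4),np.linalg.norm(d).round(4),np.degrees(np.arctan2(d[1],d[0])).round(2),((e[i]+e[i+1])/2).round(4))
b=[P(X,124,.072) for X in(193,238,336,380,478,525)]
print(np.array(b).round(4))
yaw=np.radians(-5.5)
u=np.array([np.cos(yaw),np.sin(yaw)])
print("along rack",[float((k[:2]@u).round(4)) for k in b],"rail mid",[float((((e[i]+e[i+1])/2)[:2]@u).round(4)) for i in (0,2)])
T=load("top0.npz");tc=lambda X,Y,z:onz(T,155+X/4-.375,175+Y/4-.375,z)
for n,p in(("stored top view",(672,172)),):print(n,tc(*p,.085))
# rails and base sides in top view across the middle: sample colours along line
for xw in(.47,.5,.53):
    ys=np.arange(-.05,.09,.004);q=proj(T,np.c_[np.full(ys.size,xw),ys,np.full(ys.size,.0)]);v=[int(T["pixels"][int(round(b)),int(round(a))].sum()/3) for a,b in q];print(xw,v)
```

```text
[0.4165 0.0053 0.025 ] [ 0.6062 -0.0177  0.025 ] 0.191 -6.91 [ 0.5114 -0.0062  0.025 ]
[ 0.4145 -0.0083  0.025 ] [ 0.605  -0.0305  0.025 ] 0.1917 -6.65 [ 0.5097 -0.0194  0.025 ]
[[ 0.448  -0.0056  0.072 ]
 [ 0.465  -0.0076  0.072 ]
 [ 0.5022 -0.0119  0.072 ]
 [ 0.5189 -0.0139  0.072 ]
 [ 0.556  -0.0182  0.072 ]
 [ 0.5738 -0.0203  0.072 ]]
along rack [0.4464, 0.4636, 0.501, 0.5178, 0.5552, 0.5731] rail mid [0.5096, 0.5093]
stored top view [0.56849385 0.01087034 0.085     ]
0.47 [99, 88, 74, 66, 65, 88, 92, 100, 130, 134, 137, 125, 101, 98, 98, 137, 161, 173, 168, 149, 142, 140, 140, 157, 162, 159, 160, 165, 162, 140, 101, 95, 78, 68, 65]
0.5 [59, 59, 61, 67, 88, 88, 104, 115, 114, 106, 99, 97, 97, 95, 101, 101, 104, 110, 122, 109, 114, 125, 140, 162, 162, 158, 166, 164, 139, 115, 93, 88, 64, 62, 68]
0.53 [60, 61, 66, 82, 91, 100, 108, 119, 125, 114, 96, 96, 96, 100, 101, 102, 102, 99, 94, 91, 90, 95, 97, 104, 117, 120, 118, 115, 100, 97, 87, 63, 58, 70, 76]
```

Run:
```python
from h import *
s=load("w4.npz");P=lambda X,Y,z:onz(s,242+X/3-.33,120+Y/3-.33,z)
b=P(484,28,.0536);print("stored bore",b)
u=np.array([np.cos(np.radians(6.5)),-np.sin(np.radians(6.5))]);v=np.array([-u[1],u[0]])
for n,p in(("bore",b[:2]),("slot1 nearrail",np.array([.5106,-.0128])),("inner edge",np.array([.5114,-.0062])),("topview",np.array([.5158,.0177]))):print(n,p@u,p@v)
w=load("w2.npz"); 
print("held wheel tip",[P(X,128,.19) for X in (215,263)])
```

```text
stored bore [0.56445506 0.01588213 0.0536    ]
bore 0.5590287570960126 0.07967815982273968
slot1 nearrail 0.5087667906446949 0.04508384119723286
inner edge 0.5088145069183678 0.05173197801571265
topview 0.5104806662742919 0.0759764395069619
held wheel tip [array([0.46151118, 0.01053791, 0.19      ]), array([0.47391152, 0.00909262, 0.19      ])]
```

Run:
```python
from h import *
plan(down(np.radians(83.5)),np.array([.4604,.0278,.16]))
```

```text
turn [-0.001 -0.001 -0.   ] rows 0.01568713982187433 | shift after [ 0.247 -0.044  0.511] before [ 0.246 -0.043  0.512] rows 1.9649954085594696
```

>>> {"api": "carry_out", "payload": {
  "motion": "0.123 -0.022 0 0 0 0 0;0.123 -0.022 0 0 0 0 0;0 0 0.17 0 0 0 0;0 0 0.17 0 0 0 0;0 0 0.17 0 0 0 0;0 0 0 0 0 0 0;0 0 0 0 0 0 0"
}}

```text
time: 10.1
tool_pos: [0.4617, 0.0296, 0.1626]
ee_rot: [3.141, -0.002, 1.462]
wrist_force: [0.4, 0.2, -2.6]
width: 0.0097
finger_force: 30.0
```

Run:
```python
from h import *
plan(down(np.radians(83.5)),np.array([.4604,.0278,.078]))
from bench import imaging
s=imaging.snapshot("wrist");np.savez("w5.npz",**s)
a=s["pixels"].astype(int)
# dark (wheel) vs wood along the rows in front of held wheel
for z,off in((.15,.043),):
    q=proj(s,np.array([[.4604+.113*off,.0278+off,z],[.4604,.0278-.028+.07,.072]]));print(q)
for v in range(60,200,10): 
    r=a[v,230:420:4]; print(v,''.join('#' if k.max()<95 else ('.' if k[0]-k[2]>60 else '+') for k in r))
```

```text
turn [ 0.    -0.001  0.002] rows 0.02384638059061655 | shift after [-0.01  -0.005  0.423] before [-0.011 -0.005  0.423] rows 1.4597930696927537
[[319.46391632 166.74872762]
 [314.25723176 152.32491576]]
60 ................................................
70 ................................................
80 ................................................
90 ................................................
100 ................................................
110 ................................................
120 ................................................
130 ................................................
140 ................................................
150 ................................................
160 ................................................
170 .....................++++.......................
180 .....................++++.......................
190 .....................++++.......................
```

>>> {"api": "carry_out", "payload": {
  "motion": "-0.01 -0.006 0 0 0 0 0;0 0 0.12 0 0 0 0;0 0 0.12 0 0 0 0;0 0 0.08 0 0 0 0;0 0 0.05 0 0 0 0;0 0 0.03 0 0 0 0;0 0 0 0 0 0 0;0 0 0 0 0 0 0"
}}

```text
time: 11.15
tool_pos: [0.4604, 0.0272, 0.0819]
ee_rot: [-3.141, -0.002, 1.461]
wrist_force: [0.8, 0.6, -4.0]
width: 0.0095
finger_force: 30.0
```

>>> {"api": "carry_out", "payload": {
  "motion": "0 0 0.01 0 0 0 0;0 0 0.01 0 0 0 0;0 0 0 0 0 0 0;0 0 0 0 0 0 0"
}}

```text
time: 11.65
tool_pos: [0.4598, 0.0272, 0.0771]
ee_rot: [-3.139, -0.002, 1.46]
wrist_force: [-0.6, -0.1, -4.4]
width: 0.0099
finger_force: 30.0
```

>>> {"api": "carry_out", "payload": {
  "motion": "0 0 0.005 0 0 0 0;0 0 0.005 0 0 0 0;0 0 0 0 0 0 0;0 0 0 0 0 0 0"
}}

```text
time: 12.15
tool_pos: [0.4598, 0.0273, 0.0752]
ee_rot: [-3.139, -0.002, 1.46]
wrist_force: [-0.0, -0.6, -3.1]
width: 0.0097
finger_force: 30.0
```

>>> {"api": "carry_out", "payload": {
  "motion": "0 0 0.004 0 0 0 0;0 0 0 0 0 0 0;0 0 0 0 0 0 0.25;0 0 0 0 0 0 0.25;0 0 0 0 0 0 0.25;0 0 0 0 0 0 0.25"
}}

```text
time: 12.9
tool_pos: [0.4599, 0.0272, 0.0745]
ee_rot: [-3.14, -0.002, 1.46]
wrist_force: [-0.5, 0.1, -0.1]
width: 0.0235
finger_force: 0.0
```

>>> {"api": "carry_out", "payload": {
  "motion": "0 0 -0.1 0 0 0 0.25;0 0 -0.2 0 0 0 0.25;0 0 -0.25 0 0 0 0.25;0 0 -0.25 0 0 0 0.25;0 0 -0.2 0 0 0 0.25;0 0 0 0 0 0 0.5;0 0 0 0 0 0 0.5"
}}

```text
time: 13.78
tool_pos: [0.4599, 0.0269, 0.2733]
ee_rot: [-3.138, -0.002, 1.461]
wrist_force: [-0.5, -0.1, -1.2]
width: 0.0401
finger_force: 0.0
```

>>> {"api": "carry_out", "payload": {
  "motion": "0.107 0.196 0 0 0 0 0.6;0.107 0.196 0 0 0 0 0.6;0.107 0.196 0 0 0 0 0.6;0.107 0.196 0 0 0 0 0.6;0 0 0 0 0 0 0.6;0 0 0 0 0 0 0.6"
}}

```text
time: 14.52
tool_pos: [0.6245, 0.0945, 0.2721]
ee_rot: [-3.135, -0.001, 1.461]
wrist_force: [-0.9, -0.0, 0.5]
width: 0.0568
finger_force: 0.0
```

Run:
```python
from h import *
from bench import imaging,readout
s=imaging.snapshot("wrist");np.savez("w6.npz",**s);o=readout.get_obs();print(o["tool_pos"],o["ee_rot"])
a=s["pixels"].astype(int)
# white hub ring (top, z=.048): bright and colourless
def ring(s,guess,z,rad=45):
    a=s["pixels"].astype(int);q=proj(s,np.array([guess]))[0]
    m=((a.max(2)-a.min(2)<30)&(a.mean(2)>150)).astype(np.uint8)
    n,l,st,ce=cv2.connectedComponentsWithStats(m)
    return q,[(st[i].tolist(),ce[i].round(1).tolist(),onz(s,*ce[i],z).round(4).tolist()) for i in range(1,n) if st[i,4]>30 and np.hypot(*(ce[i]-q))<rad]
print(ring(s,[.6355,.193,.048],.048)); print(ring(s,[.462,.194,.04],.04))
q=proj(s,np.array([[.6355,.193,.048]]))[0].astype(int);
for v in range(q[1]-24,q[1]+26,2): print(v,''.join('#' if k.max()<60 else ('.' if k[0]-k[2]>45 else ('W' if k.mean()>190 else ('w' if k.mean()>140 else '+'))) for k in a[v,q[0]-35:q[0]+36]))
print(q[0]-35)
# old wheel check in top view
t=imaging.snapshot("top");np.savez("t2.npz",**t);b=t["pixels"].astype(int)
for C in ([.4604,.0278,.1],[.570,.0155,.094]):
    q=proj(t,np.array([C]))[0].astype(int);print(q)
    for v in range(q[1]-6,q[1]+8):print(v,''.join('#' if k.max()<65 else '.' for k in b[v,q[0]-22:q[0]+23]))
```

```text
[0.62443385 0.09434863 0.27341163] [-3.13736797e+00 -1.26410068e-03  1.46025557e+00]
(array([322.36776694,  87.17778652]), [([306, 68, 31, 32, 385], [321.3, 83.1], [0.6348, 0.1977, 0.048])])
(array([181.32883807, 103.19491582]), [([170, 91, 27, 20, 258], [181.9, 100.8], [0.4634, 0.1967, 0.04])])
63 .......................++..+++++++++++++++.+++.........................
65 ......................++++++++++++++++++++++++.........................
67 ..................+++++++++++++++++++++++++++++++++....................
69 ................++++++++++++wWWWWWWWWWWW++++++++++++...................
71 .................++++++++wWWWWWWWWWWWWWWWWWw+++++++++..................
73 ..............+++++++++wWWWWWWWWWWWWWWWWWWWWWw+++++++++................
75 .............+++++++++WWWWWWWWWWwwww+wwwwWWWWWWw++++++++...............
77 .............++++++++WWWWWWWw+++.....+++++wWWWWWw++++++................
79 .............+++++++wWWWWWw+.............++wWWWWW+++++++...............
81 ...........++++++++wWWWWW++................+WWWWWw+++++++..............
83 ...........++++++++wWWWWw+..................wWWWWW
[... 1801 characters left out ...]

210 .............................................
211 .............................................
212 .............................................
213 .............................................
214 .............................................
215 .........##..................................
216 .........######..............................
217 .........########.#..........................
218 ...........##########........................
219 ..............#############..................
220 .................#...########....#...........
221 ...............................####..........
222 .............................................
223 .............................................
```

Run:
```python
from h import *
plan(down(np.radians(83.7)),np.array([.635,.1974,.12]))
s=load("w6.npz");a=s["pixels"].astype(int)
q=proj(s,np.array([[.4604,.0278,.105],[.4604+.005,.0278+.045,.06],[.4625,.0455,.1]]));print(q)
u,v=q[2].astype(int)
for v in range(max(v-40,0),min(v+50,399),5): print(v,''.join('#' if k.max()<70 else ('.' if k[0]-k[2]>45 else '+') for k in a[v,max(u-50,0):u+50:2]))
```

```text
turn [-0.001 -0.001 -0.   ] rows 0.01477345675070423 | shift after [ 0.518 -0.004  0.772] before [ 0.517 -0.003  0.772] rows 3.205340408282098
[[187.72633135 250.3778036 ]
 [198.38415756 202.06279303]
 [187.96788207 234.40013502]]
194 ..................................................
199 ..................................................
204 ............................####+++...............
209 ...........................###+++.................
214 ..........................+##+#++.....+...........
219 .........................####+++++++++++..........
224 .........................+++++##++++++++..........
229 .........................##+++##++#++##+..........
234 ........................++++++#+++##++++..........
239 ........................++++++++++#+++++..........
244 ........................+++++++++++++++...........
249 ........................+++++++++++++++...........
254 ........................+++++++##++++.............
259 .........................+++++++++++............++
264 ..........................+++++++++...........++++
269 ...........................++++++++..........+++++
274 ###############################+++++.......+++++++
279 ###############################++++++.....++++++++
```

The old wheel shows dark where predicted, with its far rim end at (198,203), so it is standing in slot 0. Now the hub gear.

>>> {"api": "carry_out", "payload": {
  "motion": "0.173 0 0 0 0 0 0.7;0.173 0 0 0 0 0 0.7;0.172 -0.004 0 0 0 0 0.7;0 0 0.25 0 0 0 0.7;0 0 0.25 0 0 0 0.7;0 0 0.25 0 0 0 0.7;0 0 0 0 0 0 0.7;0 0 0 0 0 0 0.7"
}}

```text
time: 15.62
tool_pos: [0.6367, 0.1979, 0.1276]
ee_rot: [3.14, -0.003, 1.46]
wrist_force: [0.1, -1.1, 1.3]
width: 0.0661
finger_force: 0.0
```

Run:
```python
from h import *
plan(down(np.radians(83.7)),np.array([.635,.1974,.021]))
```

```text
turn [ 0.001 -0.001 -0.   ] rows 0.01749681224983871 | shift after [-0.004 -0.008  0.533] before [-0.005 -0.009  0.533] rows 1.837821418969567
```

>>> {"api": "carry_out", "payload": {
  "motion": "-0.004 -0.008 0.2 0 0 0 0.7;0 0 0.2 0 0 0 0.7;0 0 0.08 0 0 0 0.7;0 0 0.05 0 0 0 0.7;0 0 0 0 0 0 0.7;0 0 0 0 0 0 0.7"
}}

```text
time: 16.38
tool_pos: [0.6352, 0.1979, 0.0204]
ee_rot: [3.141, -0.003, 1.46]
wrist_force: [-0.8, 0.4, 0.5]
width: 0.0663
finger_force: 0.0
```

>>> {"api": "carry_out", "payload": {
  "motion": "0 0 0 0 0 0 0;0 0 0 0 0 0 0;0 0 0 0 0 0 0;0 0 0 0 0 0 0;0 0 0 0 0 0 0;0 0 0 0 0 0 0"
}}

```text
time: 17.12
tool_pos: [0.6341, 0.1977, 0.0185]
ee_rot: [-3.14, -0.002, 1.461]
wrist_force: [0.2, -0.6, 2.1]
width: 0.0359
finger_force: 30.0
```

>>> {"api": "carry_out", "payload": {
  "motion": "0 0 -0.1 0 0 0 0;0 0 -0.2 0 0 0 0;0 0 -0.25 0 0 0 0;0 0 -0.25 0 0 0 0;0 0 -0.25 0 0 0 0;0 0 -0.25 0 0 0 0;0 0 -0.2 0 0 0 0;0 0 -0.075 0 0 0 0;0 0 0 0 0 0 0"
}}

```text
time: 18.25
tool_pos: [0.6347, 0.1971, 0.3362]
ee_rot: [3.14, -0.003, 1.461]
wrist_force: [1.0, -0.4, -2.9]
width: 0.0363
finger_force: 30.0
```

>>> {"api": "carry_out", "payload": {
  "motion": "-0.15 -0.012 0 0 0 0 0;-0.26 -0.022 0 0 0 0 0;-0.26 -0.022 0 0 0 0 0;-0.26 -0.022 0 0 0 0 0;-0.26 -0.022 0 0 0 0 0;-0.26 -0.022 0 0 0 0 0;-0.26 -0.022 0 0 0 0 0;-0.26 -0.022 0 0 0 0 0;-0.26 -0.022 0 0 0 0 0;-0.26 -0.022 0 0 0 0 0;-0.26 -0.022 0 0 0 0 0;-0.26 -0.022 0 0 0 0 0"
}}

```text
time: 19.75
tool_pos: [0.5168, -0.3968, 0.3308]
ee_rot: [-3.137, -0.004, 1.461]
wrist_force: [0.0, 0.1, -1.2]
width: 0.0363
finger_force: 30.0
```

>>> {"api": "carry_out", "payload": {
  "motion": "-0.11 -0.01 0 0 0 0 0;0 0 0 0 0 0 0;0 0 0 0 0 0 0"
}}

```text
time: 20.12
tool_pos: [0.5139, -0.4157, 0.3324]
ee_rot: [-3.139, -0.003, 1.462]
wrist_force: [0.3, -0.5, -2.0]
width: 0.0366
finger_force: 30.0
```

Run:
```python
from h import *
from bench import imaging,readout
s=imaging.snapshot("wrist");np.savez("w7.npz",**s);o=readout.get_obs();print(o["tool_pos"],o["ee_rot"],o["width"],o["joint_positions"].round(2))
a=s["pixels"].astype(int)
q=proj(s,np.array([[.5247,-.318,.11],[.5247,-.318,.055]]));print(q)
q=q[0].astype(int)
for v in range(q[1]-16,q[1]+30): print(v,' '.join('%3d'%k.mean() for k in a[v,q[0]-14:q[0]+15]))
print(q[0]-14)
b=imaging.snapshot("top");np.savez("t3.npz",**b);np.savez("s3.npz",**imaging.snapshot("side"))
```

```text
[ 0.51408748 -0.41552748  0.33285503] [-3.13982752e+00 -2.25432151e-03  1.46286502e+00] 0.03635347499321208 [-0.77  0.37  0.78  0.    1.99 -0.66]
[[321.67313798  88.21451636]
 [321.71308737  90.73355493]]
72  81 111 152 132 100  99 100 100 100 102 102 102 103 102 102 146 169 169 168 168 169 168 168 168 150 116  98  94  96
73 147 168 168 132 100  99 100 100 100 101 101 102 102 102 102 147 169 169 168 169 168 168 168 169 169 159 132 104  95
74 169 168 167 133 101 100 100 100 101 101 102 101 103 102 102 147 169 169 169 168 169 168 169 168 168 169 159 125  97
75 168 168 168 133 100 101 101 101 101 101 102 102 102 103 102 144 165 168 169 169 169 168 168 168 168 168 168 149 116
76 168 168 168 138 104 100 101 101 100 101 102 102 102 102 102 102 102 148 171 169 169 168 167 168 167 167 168 168 151
77 168 168 168 168 134 102 101 101 102 102 102 101 103 104 103 104 104 149 172 170 168 167 167 167 168 167 169 170 170
78 167 167 168 168 133 102 102 102 102 102 104 105 107 109 108 106 103 149 171 171 169 168 167 166 167 169 170 170 170
79 167 167 167 168 138 111 106 103 103 107 113 124 137 147 149
[... 3900 characters left out ...]
 167 167 154 150 151 145 144 145 146 151 153 153 156 158 164 167 168 168 168 168 166 165 165 166
113 166 166 167 168 167 167 166 167 166 167 168 168 169 169 168 169 168 168 167 168 169 169 167 167 167 166 165 166 166
114 168 167 167 167 167 166 166 164 164 167 168 168 169 169 169 169 168 167 168 167 169 169 168 168 166 166 165 165 166
115 166 168 168 168 167 165 164 165 164 166 167 167 169 169 169 168 168 167 168 167 169 169 168 167 167 165 165 165 165
116 168 168 168 167 167 165 165 164 164 165 166 167 167 167 168 167 167 167 167 167 167 168 167 167 167 166 165 166 165
117 167 168 168 167 166 165 165 164 165 165 167 166 167 167 168 166 167 168 167 168 168 168 168 167 167 166 166 166 166
307
```

Run:
```python
from h import *
s=load("w7.npz")
g=s["pixels"].astype(int).mean(2)[76:100,309:333]
m=(g>200).astype(np.uint8);n,l,st,ce=cv2.connectedComponentsWithStats(m);i=1+st[1:,4].argmax();print(st[i],ce[i]+[309,76])
for uv in((320.5,86.3),ce[i]+[309,76]): print(onz(s,*uv,.11))
w=load("w6.npz");print(onz(w,321.3,83.5,.048))
# old wheel in the new top view
t=load("t3.npz");b=t["pixels"].astype(int);q=proj(t,np.array([[.4604,.0278,.1]]))[0].astype(int);print(q)
for v in range(q[1]-10,q[1]+11):print(v,''.join('#' if k.max()<70 else '.' for k in b[v,q[0]-25:q[0]+26]))
plan(down(np.radians(83.7)),np.array([.5236,-.3155,.2]))
```

```text
[  6   5  12  12 112] [320.24107143  86.3125    ]
[ 0.52355872 -0.31571854  0.11      ]
[ 0.52325438 -0.31569942  0.11      ]
[0.63469821 0.19723699 0.048     ]
[316 264]
254 ...................................................
255 ...................................................
256 ...................................................
257 ...................................................
258 ...................................................
259 ...................................................
260 ...................................................
261 ...................................................
262 ..........##########...............................
263 ..........###################......................
264 .............############################..........
265 ......................#######################......
266 ..................................###########......
267 ...................................................
268 ...................................................
269 ...................................................
270 ...................................................
271 ...................................................
272 ...................................................
273 ...................................................
274 ...................................................
turn [-0.001 -0.001  0.001] rows 0.01172412418986721 | shift after [ 0.503 -0.008  0.666] before [ 0.502 -0.006  0.667] rows 2.877387862705385
```

>>> {"api": "carry_out", "payload": {
  "motion": "0.17 -0.003 0 0 0 0 0;0.17 -0.003 0 0 0 0 0;0.163 -0.002 0 0 0 0 0;0 0 0.22 0 0 0 0;0 0 0.22 0 0 0 0;0 0 0.2 0 0 0 0;0 0 0 0 0 0 0;0 0 0 0 0 0 0;0 0 0 0 0 0 0"
}}

```text
time: 21.4
tool_pos: [0.5239, -0.3176, 0.208]
ee_rot: [3.139, 0.001, 1.461]
wrist_force: [0.7, 0.0, -2.0]
width: 0.0363
finger_force: 30.0
```

Run:
```python
from h import *
plan(down(np.radians(83.7)),np.array([.5234,-.3154,.141]))
from bench import imaging,readout
print(np.mean([(imaging.snapshot("side"),readout.get_obs()["tool_pos"])[1] for _ in range(5)],0))
s=imaging.snapshot("side");np.savez("s4.npz",**s);a=s["pixels"].astype(int)
q=proj(s,np.array([[.5236,-.3155,.11],[.5236,-.3155,.185],[.5236,-.3155,.195]])) ;print(q)
u,v=q[0].astype(int)
for v in range(v-55,v+12): print(v,''.join('#' if k.max()<75 else ('.' if k[0]-k[2]>40 else ('W' if k.mean()>170 else '+')) for k in a[v,u-35:u+36]))
print(u-35)
```

```text
turn [0.001 0.001 0.   ] rows 0.015277877411503544 | shift after [ 0.011 -0.003  0.335] before [ 0.011 -0.004  0.335] rows 1.1557063680595827
[ 0.52327131 -0.31744988  0.20654   ]
[[300.40698827 284.51446017]
 [299.36749441 253.72927737]
 [299.22192    249.41801103]]
229 +++++++++WWWWWWWWWWWWWWW++++WWWWWWWWWWWWWWWW++WWWWWWW..................
230 +++++++++WWWWWWWWWWWWWWW+++WWWWWWWWWWWWWWWW+++WWWWWW...................
231 +++++++++WWWWWWW+WWWWWWW++WWWWWWWWWWWWWWWWWW++WWWWWW...................
232 +++++++++WWWWW..++WWWWWW+WWWWWWWWWWWWWWWWWWW++WWWWWW...................
233 ++++++++++++++..++WWWWWW+WWWWWWWWWWWWWWW+WWWW+WWWWWW...................
234 ++++++++++++++..++WWWWWW+WWWWWWWWWWWWWWW+WWWW+WWWWWW...................
235 ++++++++++++++..WWWWWWWW+WWWWWWWWWWWWWWWWWWWW+WWWWWW...................
236 ++++++++++++WW+.WWWWWWWW++WWWWWWWWWWWWWWWWWWW+WWWWWW...................
237 ++++++...+++WWW.WWWWWWWW++WWWWWWWWWWWWWWWWWW++WWWWWWW..................
238 +++++.....+++W+.WWWWWWWW+++WWWWWWWWWWWWWWWWW++WWWWWWW..................
239 ++++........+++.WWWWWWWW++++WWWWWWWWWWWWWWWW++WWWWWWW...............
[... 3563 characters left out ...]
............
287 .................................WWWWWWW...............................
288 .................................WWWWWWW...............................
289 .................................+WWWWWW...............................
290 .................................+WWWWWW...............................
291 .................................+WWWWWW...............................
292 .................................+WWWWWW...............................
293 .................................+WWWWWW...............................
294 .................................+WWWWWW...............................
295 .................................+WWWWWW...............................
265
```

Run:
```python
from h import *
s=load("s4.npz");th=np.linspace(0,6.283,200)
def circ(c,r):return proj(s,np.array(c)+r*np.c_[np.cos(th),np.sin(th),0*th])
for y in(-.3155,-.318):
    q=circ([.5234,y,.11],.008);print("stud",y,q.min(0),q.max(0))
for y in(-.3174,-.320):
    for z in (.187,):
        q=circ([.5233,y,z],.03);print("gear",y,z,q.min(0),q.max(0))
```

```text
stud -0.3155 [296.17074805 281.77285608] [304.43772775 287.32149869]
stud -0.318 [296.34994632 282.614963  ] [304.63557696 288.18867095]
gear -0.3174 0.187 [283.07720218 243.78559157] [315.55551459 263.81082055]
gear -0.32 0.187 [283.24039352 244.59291321] [315.79839572 264.71675884]
```

>>> {"api": "carry_out", "payload": {
  "motion": "0.008 0 0.05 0 0 0 0;0 0 0.1 0 0 0 0;0 0 0.1 0 0 0 0;0 0 0.05 0 0 0 0;0 0 0.025 0 0 0 0;0 0 0 0 0 0 0;0 0 0 0 0 0 0;0 0 0 0 0 0 0;0 0 0 0 0 0 0"
}}

```text
time: 22.82
tool_pos: [0.5228, -0.3154, 0.14]
ee_rot: [-3.14, -0.001, 1.461]
wrist_force: [-0.1, 0.1, -1.5]
width: 0.0362
finger_force: 30.0
```

Run:
```python
from h import *
from bench import imaging,readout
L=[]
for _ in range(6):
    s=imaging.snapshot("side");o=readout.get_obs();L.append(np.r_[o["tool_pos"],o["ee_rot"]%6.2832,o["wrist_force"]])
print(np.mean(L,0).round(4),o["finger_force"],o["time"])
np.savez("s5.npz",**s);a=s["pixels"].astype(int);th=np.linspace(0,6.283,200)
for c,r in(([.5234,-.3158,.1215],.03),([.5234,-.319,.11],.008)):
    q=proj(s,np.array(c)+r*np.c_[np.cos(th),np.sin(th),0*th]);print(q.min(0),q.max(0))
for v in range(262,312): print(v,''.join('#' if k.max()<75 else ('.' if k[0]-k[2]>40 else ('W' if k.mean()>170 else '+')) for k in a[v,265:336]))
t=imaging.snapshot("top");np.savez("t5.npz",**t)
```

```text
[ 0.5227 -0.3153  0.1397  3.1437  6.2816  1.4605 -0.3045  0.2383 -2.0298] 29.998750970698893 23.125
[284.5545144  270.00486427] [315.77559815 290.72273142]
[296.42185269 282.95286485] [304.71496729 288.53664657]
262 ...................WWWWWW+WWWWWWWWWWWWWWW+WWW+WWWWWW.............++WWWW
263 ...................WWWWWW+WWWWWWWWWWWWWW+WWWW+WWWWWW.............++WWWW
264 ...................WWWWWW++WWWWWWWWWWWWWWWWWW+WWWWWW..............+WWWW
265 ...................WWWWWW++WWWWWWWWWWWWWWWWWW+WWWWWW..............++WWW
266 ...................WWWWWW+++WWWWWWWWWWWWWWWWW+WWWWWW..............++WWW
267 ....................WWWWW+++WWWWWWWWWWWWWWWWW+WWWWWW..............++WWW
268 ....................WWWWW++++WWWWWWWWWWWWWWWW+WWWWWW..............++WWW
269 ....................WWWWWW+++WWWWWWWWWWWWWWWW+WWWWWW...............+WWW
270 ....................WWWWWW+++WWWWWWWWWWWWWWWW+WWWWWW...............++WW
271 ....................WWWWWW+++WWWWWWWWWWWWWWWW+WWWWWW...............++WW
272 ....................WWWWWW++WWWWWWWWWWWWWWWWW+WWWWWW...............++WW
273 ....................WWWWWW+++WWWWWWWWWWWWWWWW+WW
[... 2211 characters left out ...]
WW++++++++WW+...
303 ..........++W+++++++WW++++WWWWWW++WWWWWWWWWWWWWWWWWWWWWWW++++++++WW+...
304 ..........++WWW++WWWWW+++WWWWWWW++WWWWWWWWWWWWWWWWWWWWWWWW+++++++WW+...
305 ..........+WWWWWWWWWWW+++WWWWWWW++WWWWWWWWWWWWWWWWWWWWWWWWW++++++WW+...
306 ..........+WWWWWWWWWW++++WWWWWWWW+WWWWWWWWWWWWWWWWWWWWWWWWWW+++WWWW+...
307 .........++WWWWWWWWWW+++WWWWWWWWWWWWWWWWWWWWWWWWWW+WWWWWWWWWWWWWWWW+...
308 .........++WWWWWWWWWW++++WWWWWWWWWWWWWWWWWWWWWWWWW+WWWWWWWWWWWWWWWW+...
309 .........++WWWWWWWWWW++++WWWWWWWWWWWWWWWWWWWWWWWWW++WWWWWWWWWWWWWWW+...
310 .........+WWWWWWWWWWW++++WWWWWWWWWWWWWWWWWWWWWWWWW++WWWWWWWWWWWWWWW+...
311 .........+WWWWWWWWWWW+++++WWWWWWWWWWWWWWWWWWWWWWWW++WWWWWWWWWWWWWWW+...
```

>>> {"api": "carry_out", "payload": {
  "motion": "-0.005 0.003 0 0 0 0 0;0 0 0 0 0 0 0;0 0 0 0 0 0 0;0 0 0 0 0 0 0;0 0 0 0 0 0 0;0 0 0 0 0 0 0"
}}

```text
time: 23.92
tool_pos: [0.5231, -0.3163, 0.1395]
ee_rot: [-3.139, -0.002, 1.461]
wrist_force: [-0.2, -0.4, -2.1]
width: 0.0363
finger_force: 30.0
```

Run:
```python
from h import *
from bench import imaging,readout,robot
t=imaging.snapshot("top");b=t["pixels"].astype(int);q=proj(t,np.array([[.4604,.0278,.1]]))[0].astype(int)
print([int((b[v,q[0]-25:q[0]+26].max(1)<70).sum()) for v in range(q[1]-6,q[1]+7)])
o=readout.get_obs();print(o["tool_pos"],o["ee_rot"],o["finger_force"],o["wrist_force"])
print(robot.close_job())
```

```text
[0, 0, 0, 0, 8, 20, 28, 21, 7, 0, 0, 0, 0]
[ 0.52314083 -0.31628691  0.1395395 ] [-3.13934178e+00 -1.77290103e-03  1.46052568e+00] 29.998746500350535 [-1.24536353 -0.37760325 -2.22284193]
the job is handed in; nothing more can be done
None
```

The job is handed in, with no verdict shown: the old wheel stands released in the rack's end slot, and the larger hubbed gear is held level, by my measurements about 1 cm above the stud tip and within 2–3 mm of its axis (limit 5 mm).

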